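# Clamp a circuit board with a wing screw

## Robot

A 6-joint arm with a two-finger parallel gripper is mounted at the origin on the work surface. World frame = base frame: x ahead of the robot, y to its left, z up, the work surface at z = 0. Lengths are in mm, angles in rad, forces in N, time in s.
With the tool pointing down it reaches from about 275 to 775 mm from the base axis. Payload 14.6 kg.
Tool frame: the origin (TCP) lies at the very end of the fingers, on their centre line; the grasp point (between the pads) lies 19 mm behind it; z points along the fingers, y is the line along which they close (so a half turn about z gives the same grasp; the last joint's range is limited). The gripper opens to 85 mm and grips with 20 to 120 N. Pads are 22 mm wide; open, the fingers measure 114 mm over their backs; the gripper's body (76 mm by 85 mm) begins 54 mm behind the grasp point. The pads swing forward as they close: fully open they stand 13 mm farther back than shut.
Start: joints at [1.159, 0.263, -0.048, 1.259, 0, 1.415], TCP at [133.347, 507.786, 199.178] pointing down, gripper open.
Joint ranges: [-2.65, 2.65], [-0.89, 1.7], [-1.18, 1.37], [-2.13, 2.11], [-1.35, 1.29], [-3.14, 3.14]. Speed limits (rad/s): [1.89, 1.89, 2.57, 2.79, 3.14, 3.14].

## Interface

Orientations are given as [roll, pitch, yaw] about the fixed x, y, z axes, in that order (R = Rz(yaw) Ry(pitch) Rx(roll)).
In Python, from station import bot, viewer gives the robot as it stands.
- The arm moves only by the shell command python3 -m jog 'ROWS'. ROWS is a JSON object of lists of equal length, an entry for each row: "offset": the shift along the tool's x, y, z each as a share of 4 cm, from -1 to 1, a list of three; "dr": the turn, a rotation vector about the tool's x, y, z each as a share of 0.1 rad, from -1 to 1, a list of three; "fingers": the opening in per cent of the stroke, from 0 (shut) to 100 (fully open). In form: {"offset": [[tx, ty, tz], ...], "dr": [[ax, ay, az], ...], "fingers": [fingers, ...]}. A call has 1 to 10 rows; each row shifts and turns the commanded pose from where the row before left it, along the tool's axes as they then stand; what a row does not reach is not made up. A row lasts 1/12 s, in which the tool goes at most 41.7 mm and 7.16 degrees, less where a joint would pass 70% of its speed; a pose out of reach is approached as far as the arm can. A call with a number of a shift or a turn outside -1 to 1 is refused whole. A call with a gripper value outside its range is refused whole. The fingers move at their own pace and stop on an object; the grip force is fixed at half the most. Time passes only in rows, so rows that do not move let the fingers close. It gives the time, the measured TCP pose, the force, the opening and the grip force at its end, in the units of the state.
- bot.read_state(): the state, without advancing time (a new reading comes with each control period).
- viewer.camera(name): name is "scene" or "top" or "wrist"; returns (picture, depth): 480x640x3 uint8, red, green, blue; 480x640 float32, mm along the optical axis (not along the pixel's ray), 0 where there is no reading.
- viewer.camera_model(name): a dict with "camera_matrix" (3x3 intrinsics, pixels), "origin" and "attitude" of the camera in the world; the wrist camera has in their place "tool_from_camera" (4x4, takes a point from camera to tool coordinates, whose origin is the TCP and whose axes are the flange's). Camera axes: x right, y up, looking along -z (the intrinsics and any distortion apply to the point x, -y, -z); pixel columns grow to the right and rows downward; lengths in mm; the calibration is good to about 2 mm. A picture is of the moment at which its call begins: read the wrist's pose just before it. camera_model takes no time and is no camera call.
- bot.hand_in(): hands the job in; it is judged then, once.
The state is a dict: "time": time; "joint_positions": joint angles; "qd": joint speeds; "joint_torque": joint torques, N m; "eef_pos": TCP position; "eef_rot": TCP orientation; "contact_force": force on the tool from outside, world axes, zero at the start; "moment": the same for the moment, N m; "width": opening from 0.0 (shut) to 1.0 (fully open); "finger_force": force on a finger pad.
Only numpy, scipy, OpenCV 4.12 (cv2) and the standard library are available. Lean on these libraries where they do the work, as an engineer would, in place of code of your own. Each camera call takes 0.05 s, during which the arm holds its last target. There are 200 camera calls.

## Task

Nothing may be gripped or lifted. With a fingertip, push the green circuit board back along its holder until its far edge rests against the upright block; then turn the wing screw above it clockwise (seen from above), stroke by stroke with the fingertips on its wings, until it stops fully home with its foot down on the board. Do not pinch or straddle the wings or the board, and leave the other things on the bench where they are.

Things in the scene. Friction and masses are not known exactly. Their poses are not given: they have to be found in the camera images.
- holder: Steel board holder fixed to the bench. Origin: bench height, on the wing screw's axis; x to the back (towards the stop), z up. Base plate x -90 to 60 mm, 100 wide, 12 high; guide rails 18 high, inner faces y +-39, x -90 to 50. Under the arm the screw has a 20 mm round foot. The board starts 15 to 30 mm out from the stop; against it, the board's origin is at x -43, z 12 mm here.
- stop (a point): Centre of the lower edge of the front face of the holder's upright block (100 wide, to 54 mm high), which stops the board: x 22, z 12 mm in the holder's frame, same axes. On the block an arm reaches forward, 36 wide, x -22 to 52 mm, z 54 to 70 mm in the holder's frame; the screw passes down through it.
- board: Loose green circuit board 130 x 72 x 4 mm, 0.09 kg, flat on the base plate between the rails (3 mm play each side), its near end overhanging the plate by 18 mm even when home. Origin: centre of underside; x along its length to the stop, z up. Transformer 24 x 26 mm at x -30, y 14, its top 22 mm above the underside.
- push_face (a point): Middle of the near face of the grey terminal block on the board's near edge, where it is best pushed: x -65, y 0, z 11 mm in the board's frame, same axes. The block is 50 wide (y), 10 deep; its face reaches from 4 to 18 mm above the board's underside, flush with the board's edge.
- wing (a joint): Wing screw angle, rad; grows turning clockwise from above (tightening). Firm stop, fully home, at 7.854: wings then across the board (along holder y). Starts at 2 to 4. At angle a the wings lie turned -a about z from holder x. Loose: friction 0.04 N m, stays where left. Sinks 0.76 mm per rad; its foot meets the board just when home.
- wing_top (a point): On the screw's axis, level with the wing tops; x along the wings, z up; 112 mm above the bench at angle 0, 106 home. Two upright flat wings, 6 mm thick, 24 mm high, each reaching 40 mm from the axis; hub 18 mm across, its top 10 mm below the wing tops. Gap under the wings to the arm 18 mm at angle 0, 12 mm home.
- battery_holder: Bystander: empty black plastic battery holder, open tray 110 x 62 x 18 mm, loose; origin centre of underside.
- tin: Bystander: small closed flip-top tin 64 x 48 x 22 mm, loose; origin centre of underside.
- probe: Bystander: stainless steel probe, 154 mm long, 9 mm thick, lying along its x; origin at the underside, 5 mm from the front end of its handle.
- jar: Bystander: glass jar of screws with steel lid, 58 mm across, 64 mm high; origin centre of underside.
- spool: Bystander: grey spool, 44 mm across, 31 mm high, standing; origin centre of underside.
- screwdriver: Bystander: screwdriver 170 mm long lying along its x, to the right of the work.
Things that resemble listed ones, but are neither listed nor needed, are in the scene too. There is more than one size of the board; the one meant has the size given above.

How it is judged (in metres and radians):
On the way, in this order (a step that is already met when the one before it is completed fails the run):
1. the board is pushed home against the stop while the wing screw is still loose (x of board in the frame of holder between -0.0465 and -0.039 m and z of board in the frame of holder below 0.016 m and angle between the x axis of board and the x axis of holder, either way round below 0.08 rad and value of joint wing below 7.2 rad), for 0.2 s.
2. the wing screw is turned fully home (value of joint wing above 7.65398 rad), for 0.2 s.
At the end, for the whole second after the job is handed in: The board lies flat in its holder, far edge within 3.5 mm of the upright block and square to within 0.08 rad; the wing screw is within 0.2 rad of its stop; all at rest (x of board in the frame of holder between -0.0465 and -0.039 m and z of board in the frame of holder below 0.016 m and angle between the x axis of board and the x axis of holder, either way round below 0.08 rad and value of joint wing above 7.65398 rad and linear speed of board below 0.02 m/s); the robot touches nothing.
It fails at once if a wing or the hub is pinched or straddled by the fingers (x of the grasp point in the frame of wing_top between -0.048 and 0.048 m and y of the grasp point in the frame of wing_top between -0.006 and 0.006 m and z of the grasp point in the frame of wing_top between -0.05 and 0.014 m and contact force between the fingers and holder above 0.5 N).
It fails at once if the board or its transformer is pinched or straddled by the fingers ((x of the grasp point in the frame of board between -0.06 and 0.065 m and y of the grasp point in the frame of board between -0.036 and 0.036 m and z of the grasp point in the frame of board between -0.02 and 0.016 m and contact force between the fingers and board above 0.5 N) or (x of the grasp point in the frame of board between -0.038 and -0.022 m and y of the grasp point in the frame of board between 0.005 and 0.023 m and z of the grasp point in the frame of board between -0.02 and 0.034 m and contact force between the fingers and board above 0.5 N)).
It fails at once if the board is lifted or tipped (z of board in the frame of holder above 0.02 m or angle between board's own z axis and vertical above 0.15 rad).
It fails at once if a bystander is moved more than 20 mm, lifted or tipped (distance of any of battery_holder, tin, probe, jar, spool, screwdriver from where it was at the start of the episode above 0.02 m or angle between any of battery_holder, tin, probe, jar, spool's own z axis and vertical above 0.3 rad).
It also fails if it takes over 67 s, if anything falls off the work surface, if the arm or the gripper's body presses on something with over 40 N, if the wrist force passes 120 N, or if a joint passes its speed limit or range.

## Working session

There is one attempt and no reset: what is moved stays moved. The work goes in short steps, Python scripts to look and compute and a shell command to move; the robot and the scene stay as the last step left them, time stands still between calls to the robot, and variables do not carry over. Pictures are saved under pics/ and viewed, at most 10 in all, crops included, and the job is handed in when it is done.

```bash
ls; mkdir -p pics; python3 - <<'E'
from station import bot, viewer
import cv2,numpy as np
s=bot.read_state();print(s)
for n in("top","scene"):
    p,d=viewer.camera(n);cv2.imwrite(f"pics/{n}0.png",p[:,:,::-1]);np.save(f"pics/{n}0.npy",d);m=viewer.camera_model(n);print(n,m)
print(viewer.camera_model("wrist"))
E
```

```text
pics
{'time': 0.0, 'joint_positions': array([ 1.15870490e+00,  2.63587091e-01, -4.89764000e-02,  1.25936933e+00,
       -2.50176241e-05,  1.41549149e+00]), 'qd': array([-1.48038322e-03,  2.71844649e-04, -3.07081118e-04, -6.52325668e-05,
        6.96008009e-04, -6.21066814e-04]), 'joint_torque': array([-4.85415963e-03, -6.37615800e+01,  3.84567547e+01,  1.39024254e-02,
       -4.03486483e-04, -1.58751118e-05]), 'eef_pos': array([133.22422289, 507.49054226, 198.67736126]), 'eef_rot': array([-3.14046597e+00, -1.51077386e-04,  2.88480600e+00]), 'contact_force': array([0.77052429, 0.40232565, 0.54423732]), 'moment': array([-0.02121613,  0.01478349,  0.00923465]), 'finger_force': 0.0, 'width': 1.00204701913213}
top {'camera_matrix': array([[585.30973377,   0.        , 317.29730471],
       [  0.        , 585.30973377, 237.44594724],
       [  0.        ,   0.        ,   1.        ]]), 'origin': array([ 254.41877908, -102.82190446, 1304.95196123]), 'attitude': array([ 0.2330937 , -0.00281494, -1.60979806])}
scene {'camera_matrix': array([[449.22748259,   0.        , 317.0108103 ],
       [  0.        , 449.22748259, 233.52822998],
       [  0.        ,   0.        ,   1.        ]]), 'origin': array([892.59272176, 413.34101759, 634.34740618]), 'attitude': array([8.61407866e-01, 2.59834376e-04, 2.52189989e+00])}
{'camera_matrix': array([[363.13784036,   0.        , 314.40695505],
       [  0.        , 363.13784036, 238.01513426],
       [  0.        ,   0.        ,   1.        ]]), 'tool_from_camera': array([[-3.11484320e-04,  9.54162631e-01,  2.99288451e-01,
         7.65366288e+01],
       [ 9.99999947e-01,  2.69083704e-04,  1.82882732e-04,
        -5.15890701e-01],
       [ 9.39662241e-05,  2.99288492e-01, -9.54162664e-01,
        -1.74333515e+02],
       [ 0.00000000e+00,  0.00000000e+00,  0.00000000e+00,
         1.00000000e+00]])}
```

View pics/top0.png

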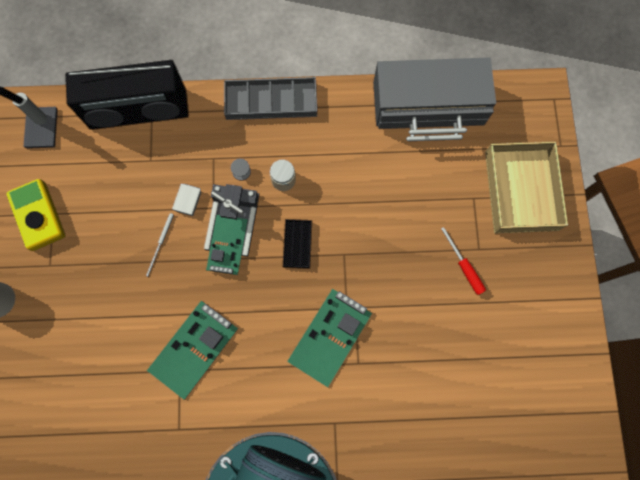

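View pics/scene0.png

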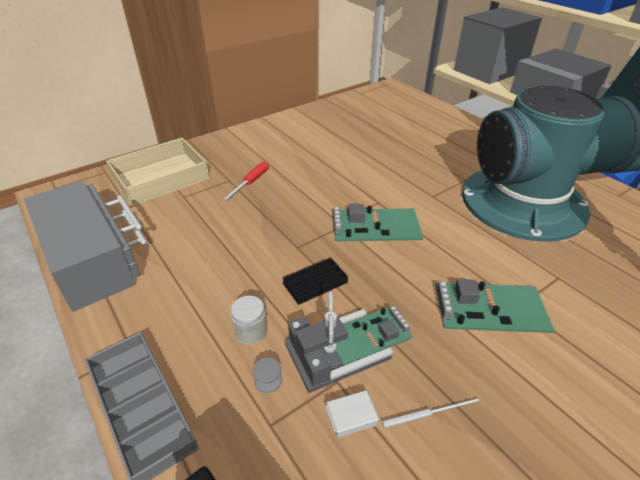

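Top view: the holder with its board is at about (232,225), stop end up; the jar is at (282,173), spool (240,169), battery holder (297,244), tin (186,200) and probe (160,245). The other two boards are decoys.

```bash
cat > h.py <<'E'
import numpy as np,cv2
from scipy.spatial.transform import Rotation as R
from station import bot,viewer
def T(name,st=None):
    m=viewer.camera_model(name);M=np.eye(4)
    if name=="wrist":
        st=st or bot.read_state();M[:3,:3]=R.from_euler('xyz',st['eef_rot']).as_matrix();M[:3,3]=st['eef_pos'];M=M@m['tool_from_camera']
    else: M[:3,:3]=R.from_euler('xyz',m['attitude']).as_matrix();M[:3,3]=m['origin']
    return m['camera_matrix'],M
def cloud(d,K,M):
    v,u=np.mgrid[:480,:640];z=d
    c=np.stack([(u-K[0,2])/K[0,0]*z,-(v-K[1,2])/K[1,1]*z,-z],-1)
    return c@M[:3,:3].T+M[:3,3]
def ray(u,v,h,K,M):
    r=M[:3,:3]@np.array([(u-K[0,2])/K[0,0],-(v-K[1,2])/K[1,1],-1]);o=M[:3,3]
    return o+r*(h-o[2])/r[2]
def project(P,K,M):
    c=(np.asarray(P)-M[:3,3])@M[:3,:3];z=-c[:,2]
    return np.stack([K[0,0]*c[:,0]/z+K[0,2],-K[1,1]*c[:,1]/z+K[1,2]],-1)
E
python3 - <<'E'
from h import *
p=cv2.imread("pics/top0.png");d=np.load("pics/top0.npy");K,M=T("top");C=cloud(d,K,M)
cv2.imwrite("pics/top0c.png",cv2.resize(p[150:290,140:325],None,fx=4,fy=4,interpolation=cv2.INTER_CUBIC))
for u,v in [(282,173),(240,169),(297,244),(186,200),(160,245),(222,262),(232,240),(150,330)]: print(u,v,C[v,u].round(0))
hs=cv2.cvtColor(p,cv2.COLOR_BGR2HSV)
roi=np.zeros((480,640),bool);roi[180:278,198:262]=1
w=roi&(hs[...,1]<40)&(hs[...,2]>190)
n,l,s,c=cv2.connectedComponentsWithStats(w.astype(np.uint8))
for i in range(1,n):
  if s[i,4]>8: print(s[i],c[i].round(1),np.median(C[l==i],0).round(0),cv2.minAreaRect(C[l==i][:,:2].astype(np.float32)))
g=roi&(abs(hs[...,0]-75)<20)&(hs[...,1]>90); X=C[g]; print(np.median(X,0),cv2.minAreaRect(X[:,:2].astype(np.float32)))
# upper block: z 54..75
b=roi&(C[...,2]>45)&(C[...,2]<62);X=C[b];print(len(X),cv2.minAreaRect(X[:,:2].astype(np.float32)))
b=roi&(C[...,2]>90);X=C[b];print(len(X),np.median(X,0) if len(X) else '')
E
```

```text
282 173 [698. -45.  68.]
240 169 [724.  53.  34.]
297 244 [551. -72.  -3.]
186 200 [658. 178.  21.]
160 245 [559. 240.   2.]
222 262 [512.  97.  15.]
232 240 [563.  75.  10.]
150 330 [368. 258.   1.]
[205 203  12  45 147] [210.2 225.3] [597. 124.  18.] ((598.2974243164062, 122.99360656738281), (8.561819076538086, 105.11463928222656), 79.14431762695312)
[225 204   6   2   9] [227.  204.3] [621.  74. 101.] ((620.1112060546875, 71.60264587402344), (3.453482151031494, 11.98069953918457), 0.11497089266777039)
[244 233   6  21  61] [246.2 243.2] [553.  43.  18.] ((553.0518188476562, 42.057029724121094), (6.709014415740967, 47.22457504272461), 78.81898498535156)
[564.45797728  79.0623724   15.94694872] ((426.5619812011719, 31.126556396484375), (420.0658874511719, 117.67119598388672), 22.23836326599121)
372 ((637.9279174804688, 69.07489013671875), (100.7720718383789, 75.14299011230469), 80.09952545166016)
209 [616.50240603  66.98752584 107.71377836]
```

View pics/top0c.png

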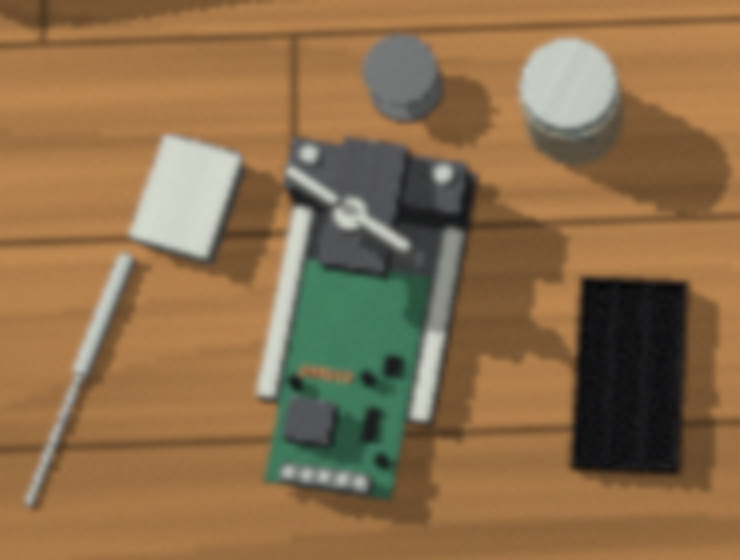

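Close-up: board (330,390) in the holder heading about −11° in world. Its terminal block is at (325,478), the transformer at (310,420), and the wing runs from (290,172) to (408,247) with its axis at about (350,212). I'll move above the near end with fingers shut.

```bash
python3 -m jog '{"offset":[[-0.73,-0.56,0],[-0.73,-0.56,0],[-0.73,-0.56,0],[-0.73,-0.56,0],[-0.73,-0.56,0],[-0.73,-0.56,0],[-0.73,-0.56,0],[-0.73,-0.56,0]],"dr":[[0,0,-0.66],[0,0,0],[0,0,0],[0,0,0],[0,0,0],[0,0,0],[0,0,0],[0,0,0]],"fingers":[0,0,0,0,0,0,0,0]}'
python3 -m jog '{"offset":[[-0.73,-0.56,0],[-0.73,-0.56,0],[-0.73,-0.56,0],[-0.73,-0.56,0],[-0.73,-0.56,0],[-0.73,-0.56,0],[-0.73,-0.56,0],[0,0,0],[0,0,0]],"dr":[[0,0,0],[0,0,0],[0,0,0],[0,0,0],[0,0,0],[0,0,0],[0,0,0],[0,0,0],[0,0,0]],"fingers":[0,0,0,0,0,0,0,0,0]}'
python3 - <<'E'
from h import *
s=bot.read_state();p,d=viewer.camera("wrist");cv2.imwrite("pics/w1.png",p[:,:,::-1]);K,M=T("wrist",s)
np.savez("pics/w1.npz",d=d,K=K,M=M);print(s['time'],s['eef_pos'],s['eef_rot'],s['joint_positions'])
E
```

```text
time: 0.77
eef_pos: [327.5, 284.4, 199.1]
eef_rot: [-3.142, -0.0, 2.951]
contact_force: [0.9, 0.2, -0.0]
width: -0.002
finger_force: 0.0
time: 1.52
eef_pos: [498.5, 91.9, 198.5]
eef_rot: [-3.141, -0.001, 2.948]
contact_force: [0.0, 0.8, -0.0]
width: -0.002
finger_force: 0.0
1.5167 [498.46212407  91.92279547 198.49649593] [-3.14135586e+00 -1.15556699e-03  2.94800703e+00] [ 2.14612202e-02  2.33091138e-01 -9.18427599e-02  1.24704191e+00
  1.52486902e-05  2.15046696e-01]
```

View pics/w1.png

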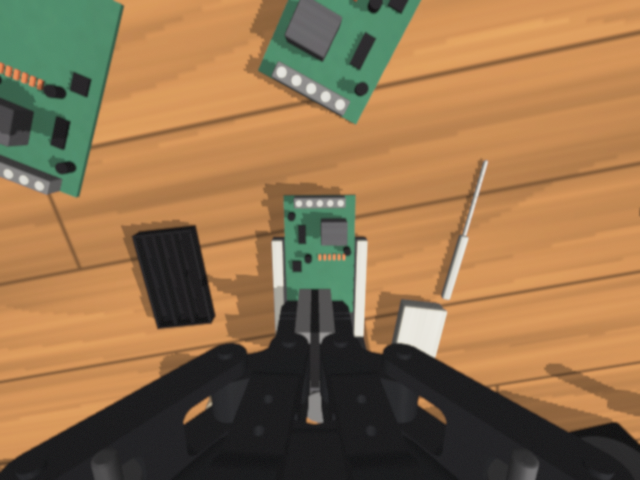

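The wrist view shows the near end at the top: terminal block with white dots at (320,203), board edges at x 284–355, rails at x 278 and 361. The wing is hidden behind the fingers. Now for measurements.

```bash
python3 - <<'E'
from h import *
p=cv2.imread("pics/w1.png");z=np.load("pics/w1.npz");K,M=z['K'],z['M'];C=cloud(z['d'],K,M)
hs=cv2.cvtColor(p,cv2.COLOR_BGR2HSV)
roi=np.zeros((480,640),bool);roi[185:340,265:375]=1
def show(n,m):
    X=C[m];print(n,m.sum(),np.median(X,0).round(1));return X
w=roi&(hs[...,1]<60)&(hs[...,2]>170)
n,l,s,c=cv2.connectedComponentsWithStats(w.astype(np.uint8))
for i in range(1,n):
  if s[i,4]>30:
    v,u=np.where(l==i);X=np.array([ray(a,b,18,K,M) for a,b in zip(u,v)])
    (cx,cy),wh,a=cv2.minAreaRect(X[:,:2].astype(np.float32));print(s[i],np.median(C[l==i],0).round(1),(cx,cy),wh,a)
    q=X[:,:2]-X[:,:2].mean(0);vv=np.linalg.svd(q,full_matrices=False)[2][0];print(' dir',np.arctan(vv[1]/vv[0]))
g=roi&(abs(hs[...,0]-75)<20)&(hs[...,1]>90)
for r in range(194,300,8):
    u=np.where(g[r])[0]
    if len(u):print(r,u.min(),u.max(),ray(u.min(),r,16,K,M)[:2].round(1),ray(u.max(),r,16,K,M)[:2].round(1))
# wing from top depth
K,M=T("top");d=np.load("pics/top0.npy");C=cloud(d,K,M);t=cv2.imread("pics/top0.png");hs=cv2.cvtColor(t,cv2.COLOR_BGR2HSV)
r=np.zeros((480,640),bool);r[185:220,205:250]=1
m=r&(hs[...,2]>110)&(hs[...,1]<70)&(C[...,2]>88)&(C[...,2]<125);v,u=np.where(m);print(m.sum())
X=np.array([ray(a,b,108,K,M) for a,b in zip(u,v)]);(cx,cy),wh,a=cv2.minAreaRect(X[:,:2].astype(np.float32));print((cx,cy),wh,a)
q=X[:,:2]-X[:,:2].mean(0);vv=np.linalg.svd(q,full_matrices=False)[2][0];print('wing dir',X[:,:2].mean(0),np.arctan2(vv[1],vv[0]))
b=r&(C[...,2]>62)&(C[...,2]<76);print('arm',b.sum(),cv2.minAreaRect(C[b][:,:2].astype(np.float32)))
E
```

```text
[296 200   6   7  36] [490.7  77.2  30.4] (493.3897705078125, 76.1813735961914) (4.978168487548828, 6.088217735290527) 78.2597885131836
 dir -0.25769057790671085
[306 200   7   7  40] [492.9  87.   30.4] (495.395751953125, 86.42330169677734) (5.974059581756592, 6.071725845336914) 78.77739715576172
 dir -0.9539738251265419
[316 200   7   7  39] [494.7  96.9  30.4] (497.3114013671875, 96.18722534179688) (5.97397518157959, 6.068070888519287) 78.96502685546875
 dir -0.6952181293888899
[327 200   7   7  39] [496.5 106.5  30.7] (499.4146423339844, 106.9012451171875) (5.984653472900391, 6.0655341148376465) 78.89360046386719
 dir 0.11347474009553256
[337 200   7   7  40] [498.3 116.4  30.6] (501.3318176269531, 116.66751098632812) (6.006164073944092, 6.065507888793945) 78.89429473876953
 dir -0.48438550299906113
[272 241  11  48 488] [553.1  40.8  17.7] (553.7176513671875, 40.48108673095703) (10.498208999633789, 53.01449203491211) 77.36615753173828
 dir -0.19958721713721245
[354 241  13  95 906] [595.6 122.   17.6] (598.8950805664062, 121.44681549072266) (10.271163940429688, 110.33195495605469) 79.11664581298828
 dir -0.18929188622966325
234 297 297 [525.1  67.9] [525.1  67.9]
266 340 340 [568.4 105.1] [568.4 105.1]
274 310 310 [571.2  72.2] [571.2  72.2]
140
(623.202392578125, 73.36479187011719) (76.76324462890625, 16.86400604248047) 45.48283386230469
wing dir [622.49030706  72.49432982] -2.202030730865998
arm 428 ((637.9075927734375, 69.75603485107422), (37.335960388183594, 75.30162048339844), 78.79415893554688)
```

Holder axis is at (623,73) with yaw −0.193, and two independent measurements agree. The board is about 28 mm out and the wing is at about 2.0 rad. Next I descend in front of the terminal block.

```bash
python3 -m jog '{"offset":[[0.98,0.11,0],[0,0,1],[0,0,1],[0,0,1],[0,0,1],[0,0,0.55],[0,0,0],[0,0,0]],"dr":[[0,0,0],[0,0,0],[0,0,0],[0,0,0],[0,0,0],[0,0,0],[0,0,0],[0,0,0]],"fingers":[0,0,0,0,0,0,0,0]}'
python3 -m jog '{"offset":[[-0.15,0,0],[-0.15,0,0],[-0.1,0,0],[-0.08,0,0],[-0.08,0,0],[-0.08,0,0],[-0.08,0,0],[-0.08,0,0],[0,0,0]],"dr":[[0,0,0],[0,0,0],[0,0,0],[0,0,0],[0,0,0],[0,0,0],[0,0,0],[0,0,0],[0,0,0]],"fingers":[0,0,0,0,0,0,0,0,0]}'
python3 - <<'E'
from h import *
s=bot.read_state();p,d=viewer.camera("wrist");cv2.imwrite("pics/w2.png",p[:,:,::-1]);print(s['eef_pos'],s['contact_force'])
a=-.193;dx=s['eef_pos'][:2]-[623,73];print(dx@[np.cos(a),np.sin(a)],dx@[-np.sin(a),np.cos(a)])
p,d=viewer.camera("scene");cv2.imwrite("pics/s2.png",cv2.resize(p[200:420,240:460,::-1],None,fx=2.6,fy=2.6))
E
```

```text
time: 2.23
eef_pos: [459.0, 105.7, 17.3]
eef_rot: [-3.141, -0.002, 2.952]
contact_force: [0.8, -0.0, 1.1]
width: -0.002
finger_force: 0.0
time: 2.98
eef_pos: [492.2, 98.8, 17.2]
eef_rot: [3.142, 0.0, 2.951]
contact_force: [-0.3, 0.1, 0.6]
width: 0.003
finger_force: 0.0
[492.22512578  98.79880892  17.17497966] [-0.27603288  0.13778886  0.58266502]
-133.29512467860943 0.23665767192038842
```

View pics/s2.png

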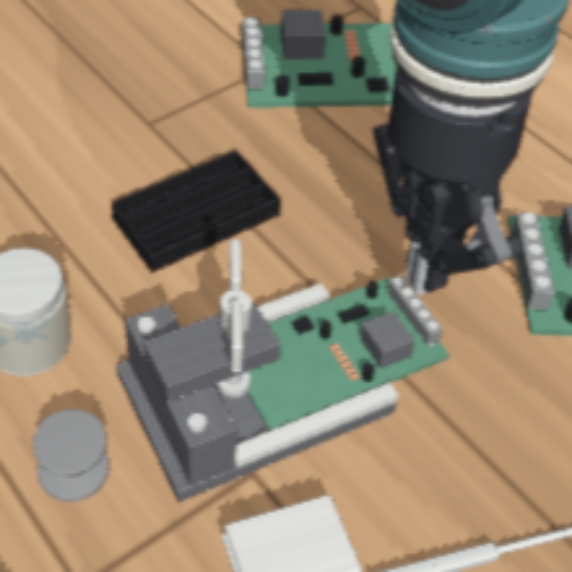

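The shut finger (415,265) stands right at the terminal block (413,310), and the board can still be pushed back. The near end of the decoy board at (535,265) is clear. Pushing on.

```bash
python3 -m jog '{"offset":[[-0.05,0,0],[-0.05,0,0],[-0.05,0,0],[-0.05,0,0],[-0.05,0,0],[0,0,0],[0,0,0]],"dr":[[0,0,0],[0,0,0],[0,0,0],[0,0,0],[0,0,0],[0,0,0],[0,0,0]],"fingers":[0,0,0,0,0,0,0]}'
python3 -m jog '{"offset":[[-0.04,0,0],[-0.04,0,0],[0,0,0],[0,0,0]],"dr":[[0,0,0],[0,0,0],[0,0,0],[0,0,0]],"fingers":[0,0,0,0]}'
python3 - <<'E'
from h import *
s=bot.read_state();p,d=viewer.camera("wrist");K,M=T("wrist",s);C=cloud(d,K,M)
a=-.193;A=np.array([[np.cos(a),np.sin(a)],[-np.sin(a),np.cos(a)]]);print(A@(s['eef_pos'][:2]-[623,73]),s['contact_force'])
cv2.imwrite("pics/w3.png",p[:,:,::-1])
t,d=viewer.camera("top");K,M=T("top");C=cloud(d,K,M);np.save("pics/t3.npy",d);cv2.imwrite("pics/t3.png",t[:,:,::-1])
H=(C[...,:2]-[623,73])@A.T
hs=cv2.cvtColor(t,cv2.COLOR_RGB2HSV);g=(abs(hs[...,0]-75)<20)&(hs[...,1]>90)&(abs(H[...,1])<45)&(H[...,0]>-150)&(H[...,0]<40)&(C[...,2]<25)
print(g.sum(),H[g].min(0),H[g].max(0))
E
```

```text
time: 3.67
eef_pos: [501.5, 97.0, 17.1]
eef_rot: [3.142, -0.0, 2.951]
contact_force: [1.2, 0.7, -0.2]
width: -0.0
finger_force: 0.0
time: 4.0
eef_pos: [504.6, 96.4, 17.2]
eef_rot: [3.142, 0.0, 2.951]
contact_force: [0.1, -0.9, 0.0]
width: 0.002
finger_force: 0.0
[-120.6638529     0.29764458] [ 0.1160237  -0.85434141  0.04866835]
466 [-132.37954074  -34.31366487] [-6.71957467 27.33635946]
```

```bash
python3 - <<'E'
import cv2,numpy as np
a=cv2.resize(cv2.imread("pics/t3.png")[170:290,180:280],None,fx=4,fy=4);b=cv2.imread("pics/w3.png")[100:440,200:440]
b=cv2.resize(b,(340,480));cv2.imwrite("pics/v3.png",np.hstack([a,b]))
E
```

```text
(no output)
```

View pics/v3.png

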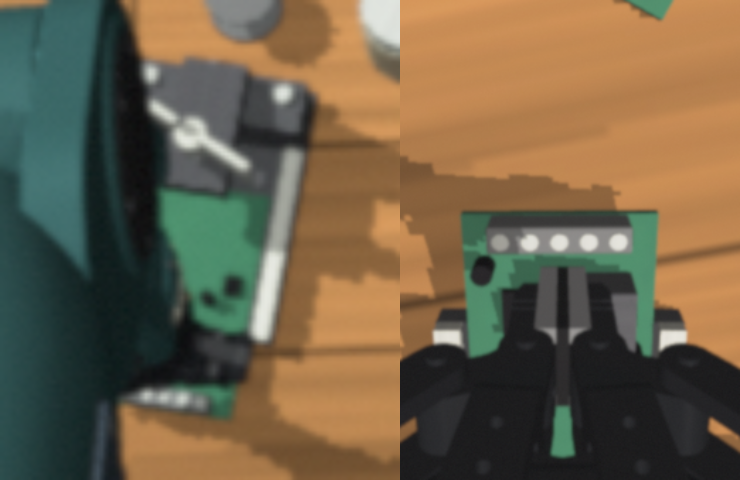

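The board hasn't moved: the block is still where it was, and the fingertips (562,270) appear past it. I'll measure where the tips really are from the wrist depth.

```bash
python3 - <<'E'
from h import *
s=bot.read_state();p,d=viewer.camera("wrist");m=viewer.camera_model("wrist");K=m['camera_matrix'];Tc=m['tool_from_camera']
C=cloud(d,K,Tc);W=cloud(d,*T("wrist",s))
for v in range(250,345,6): print(v,[tuple(C[v,u].round(0)) for u in (298,307,322)], W[v,307].round(0),p[v,307])
v=np.arange(240,296,4);print('block',[(i,W[i,314].round(0)) for i in v])
E
```

```text
250 [(np.float64(14.0), np.float64(-9.0), np.float64(4.0)), (np.float64(14.0), np.float64(-4.0), np.float64(5.0)), (np.float64(14.0), np.float64(3.0), np.float64(5.0))] [490.  95.  12.] [64 70 53]
256 [(np.float64(14.0), np.float64(-9.0), np.float64(-5.0)), (np.float64(14.0), np.float64(-4.0), np.float64(-6.0)), (np.float64(14.0), np.float64(3.0), np.float64(-5.0))] [490.  95.  23.] [57 57 55]
262 [(np.float64(14.0), np.float64(-8.0), np.float64(-12.0)), (np.float64(14.0), np.float64(-4.0), np.float64(-13.0)), (np.float64(13.0), np.float64(3.0), np.float64(-11.0))] [490.  95.  30.] [117 115 114]
268 [(np.float64(11.0), np.float64(-8.0), np.float64(-14.0)), (np.float64(11.0), np.float64(-4.0), np.float64(-12.0)), (np.float64(11.0), np.float64(3.0), np.float64(-13.0))] [493.  94.  29.] [177 175 168]
274 [(np.float64(7.0), np.float64(-8.0), np.float64(-12.0)), (np.float64(8.0), np.float64(-4.0), np.float64(-14.0)), (np.float64(8.0), np.float64(3.0), np.float64(-13.0))] [496.  94.  31.] [206 203 194]
280 [(np.float64(4.0), np.float64(-9.0), np.float64(-12.0)), (np.float64(4.0), np.float6
[... 2064 characters left out ...]
oat64(11.0), np.float64(2.0), np.float64(-74.0))] [492.  96.  92.] [87 86 85]
block [(np.int64(240), array([489.,  99.,  -0.])), (np.int64(244), array([492.,  98.,  -1.])), (np.int64(248), array([494.,  98.,  -1.])), (np.int64(252), array([491.,  98.,  14.])), (np.int64(256), array([490.,  98.,  23.])), (np.int64(260), array([491.,  98.,  27.])), (np.int64(264), array([492.,  98.,  29.])), (np.int64(268), array([493.,  98.,  31.])), (np.int64(272), array([495.,  97.,  31.])), (np.int64(276), array([498.,  97.,  30.])), (np.int64(280), array([506.,  95.,  17.])), (np.int64(284), array([508.,  95.,  15.])), (np.int64(288), array([511.,  94.,  16.])), (np.int64(292), array([494.,  98.,  56.]))]
```

```bash
python3 - <<'E'
from h import *
s=bot.read_state();p,d=viewer.camera("scene");K,M=T("scene");C=cloud(d,K,M)
e=s['eef_pos'];P=[e+[0,0,h] for h in (0,20,40,60,80)];q=project(P,K,M);print(q.round(0))
x=p.copy()
for a in q: cv2.circle(x,tuple(int(t) for t in a.round()),1,(255,0,0),-1)
print((np.array([240,200])),cv2.imwrite("pics/s4.png",cv2.resize(x[220:380,330:450,::-1],None,fx=4,fy=3.7)))
m=(abs(C[...,0]-e[0])<15)&(abs(C[...,1]-e[1])<18)&(C[...,2]>34);print(np.percentile(C[m][:,2],[0,1,5,20,50,99]).round(1),C[m][C[m][:,2]<60][:12].round(0))
print('raw joints',s['joint_positions'])
E
```

```text
[[394. 323.]
 [396. 316.]
 [397. 308.]
 [398. 300.]
 [400. 292.]]
[240 200] True
[ 34.2  51.4  57.4  71.8 101.3 525.1] [[507.  83.  59.]
 [508.  83.  57.]
 [512.  88.  56.]
 [514.  90.  58.]
 [513.  92.  59.]
 [513.  90.  54.]
 [513.  92.  56.]
 [514.  95.  59.]
 [514.  90.  52.]
 [513.  92.  53.]
 [514.  95.  57.]
 [514.  97.  60.]]
raw joints [ 3.01376769e-02  3.71757198e-01 -4.19514662e-01  7.79621737e-01
 -1.14733034e-05  2.20938028e-01]
```

View pics/s4.png

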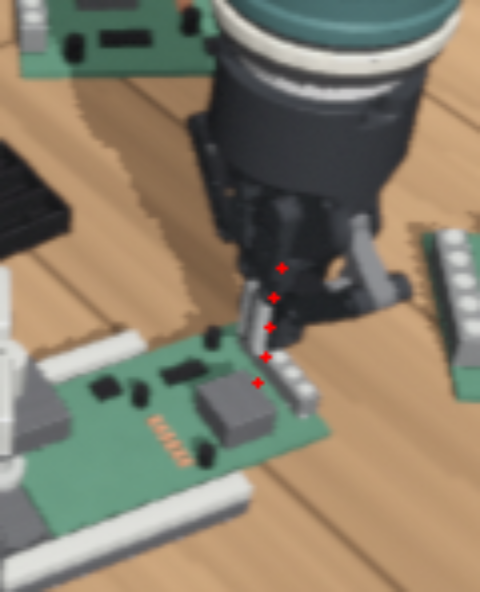

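Both cameras show the real fingertips ending about 37 mm above the reported TCP, so the fingers passed over the block without touching. I'll back off over the block, lower further in stages, and push with that offset included.

```bash
python3 -m jog '{"offset":[[1,0,0],[0.12,0,0],[0,0,0.25],[0,0,0.25],[0,0,0],[0,0,0]],"dr":[[0,0,0],[0,0,0],[0,0,0],[0,0,0],[0,0,0],[0,0,0]],"fingers":[0,0,0,0,0,0]}'
python3 -m jog '{"offset":[[0,0,0.22],[0,0,0.2],[0,0,0],[0,0,0]],"dr":[[0,0,0],[0,0,0],[0,0,0],[0,0,0]],"fingers":[0,0,0,0]}'
python3 - <<'E'
from h import *
s=bot.read_state();p,d=viewer.camera("scene");C=cloud(d,*T("scene"));e=s['eef_pos'];print(e,s['contact_force'])
m=(abs(C[...,0]-e[0])<16)&(abs(C[...,1]-e[1])<18)&(C[...,2]>6)
a=-.193;A=np.array([[np.cos(a),np.sin(a)],[-np.sin(a),np.cos(a)]]);print(A@(e[:2]-[623,73]))
print(np.percentile(C[m][:,2],[0,2,5,10,20,50]).round(1))
p,d=viewer.camera("wrist");m=viewer.camera_model("wrist");C=cloud(d,m['camera_matrix'],m['tool_from_camera'])
for v in range(280,306,3):print(v,C[v,307].round(0),p[v,307])
E
```

```text
time: 4.7
eef_pos: [460.2, 104.9, -2.9]
eef_rot: [-3.141, -0.001, 2.951]
contact_force: [-0.3, 0.4, 0.7]
width: 0.0
finger_force: 0.0
time: 5.03
eef_pos: [460.1, 104.9, -20.1]
eef_rot: [-3.141, -0.001, 2.951]
contact_force: [0.9, 0.3, 0.2]
width: -0.006
finger_force: 0.0
[460.12129682 104.88561599 -20.11068605] [0.88005884 0.28939053 0.19133973]
[-1.65970364e+02  5.28079417e-02]
[ 10.6  21.8  30.3  47.   74.5 489. ]
280 [  8.  -4. -19.] [182 127  77]
283 [  6.  -4. -19.] [178 125  76]
286 [  4.  -4. -19.] [175 123  76]
289 [ 10.  -4. -35.] [109  89  75]
292 [ 11.  -4. -39.] [84 82 82]
295 [ 11.  -4. -41.] [84 82 82]
298 [ 11.  -3. -45.] [84 82 82]
301 [ 11.  -3. -47.] [84 82 81]
304 [ 11.  -3. -49.] [83 82 81]
```

```bash
python3 -m jog '{"offset":[[-0.3,0,0],[-0.08,0,0],[-0.08,0,0],[-0.08,0,0],[-0.08,0,0],[-0.08,0,0],[-0.08,0,0],[-0.08,0,0],[-0.08,0,0],[0,0,0]],"dr":[[0,0,0],[0,0,0],[0,0,0],[0,0,0],[0,0,0],[0,0,0],[0,0,0],[0,0,0],[0,0,0],[0,0,0]],"fingers":[0,0,0,0,0,0,0,0,0,0]}'
python3 -m jog '{"offset":[[-0.05,0,0],[-0.05,0,0],[-0.03,0,0],[0,0,0]],"dr":[[0,0,0],[0,0,0],[0,0,0],[0,0,0]],"fingers":[0,0,0,0]}'
python3 - <<'E'
from h import *
s=bot.read_state();p,d=viewer.camera("wrist");K,M=T("wrist",s);C=cloud(d,K,M)
a=-.193;A=np.array([[np.cos(a),np.sin(a)],[-np.sin(a),np.cos(a)]]);print(A@(s['eef_pos'][:2]-[623,73]),s['contact_force'])
cv2.imwrite("pics/w5.png",p[:,:,::-1])
p,d=viewer.camera("scene");cv2.imwrite("pics/s5.png",p[:,:,::-1]);K,M=T("scene");C=cloud(d,K,M);H=(C[...,:2]-[623,73])@A.T
hs=cv2.cvtColor(p,cv2.COLOR_RGB2HSV)
w=(hs[...,1]<60)&(hs[...,2]>165)&(C[...,2]>26)&(C[...,2]<34)&(abs(H[...,1])<28)&(abs(H[...,0]+118)<25);print(w.sum(),H[w].mean(0),H[w].min(0),H[w].max(0))
E
```

```text
time: 5.97
eef_pos: [498.3, 97.7, -19.6]
eef_rot: [3.142, 0.001, 2.951]
contact_force: [0.1, -0.6, -0.5]
width: 0.001
finger_force: 0.0
time: 6.3
eef_pos: [503.0, 96.8, -19.6]
eef_rot: [3.142, 0.0, 2.951]
contact_force: [0.7, 0.8, -0.2]
width: 0.003
finger_force: 0.0
[-122.36127177    0.28750424] [ 0.700459    0.80332259 -0.17807399]
74 [-106.93856888   -0.61157994] [-111.83739851  -25.99912511] [-103.43107869   22.03042005]
```

```bash
python3 -m jog '{"offset":[[-0.04,0,0],[-0.03,0,0],[0,0,0],[0,0,0]],"dr":[[0,0,0],[0,0,0],[0,0,0],[0,0,0]],"fingers":[0,0,0,0]}'
python3 -m jog '{"offset":[[-0.03,0,0],[0,0,0],[0,0,0]],"dr":[[0,0,0],[0,0,0],[0,0,0]],"fingers":[0,0,0]}'
python3 -m jog '{"offset":[[-0.02,0,0],[0,0,0],[0,0,0]],"dr":[[0,0,0],[0,0,0],[0,0,0]],"fingers":[0,0,0]}'
```

```text
time: 6.73
eef_pos: [505.5, 96.2, -19.6]
eef_rot: [3.142, 0.0, 2.951]
contact_force: [0.3, 0.4, 0.6]
width: 0.001
finger_force: 0.0
time: 6.98
eef_pos: [506.6, 96.0, -19.6]
eef_rot: [-3.142, 0.0, 2.951]
contact_force: [-0.1, 0.1, -0.6]
width: 0.003
finger_force: 0.1
time: 7.23
eef_pos: [507.3, 95.9, -19.6]
eef_rot: [-3.142, 0.0, 2.951]
contact_force: [-0.2, 0.3, 0.1]
width: -0.001
finger_force: 0.4
```

```bash
for i in 1; do python3 -m jog '{"offset":[[-0.03,0,0],[0,0,0],[0,0,0]],"dr":[[0,0,0],[0,0,0],[0,0,0]],"fingers":[0,0,0]}'
python3 -m jog '{"offset":[[-0.03,0,0],[0,0,0],[0,0,0]],"dr":[[0,0,0],[0,0,0],[0,0,0]],"fingers":[0,0,0]}'
done
python3 - <<'E'
from h import *
s=bot.read_state()
a=-.193;A=np.array([[np.cos(a),np.sin(a)],[-np.sin(a),np.cos(a)]]);print(A@(s['eef_pos'][:2]-[623,73]),s['contact_force'])
p,d=viewer.camera("scene");cv2.imwrite("pics/s6.png",p[:,:,::-1]);K,M=T("scene");C=cloud(d,K,M);H=(C[...,:2]-[623,73])@A.T
hs=cv2.cvtColor(p,cv2.COLOR_RGB2HSV)
w=(hs[...,1]<60)&(hs[...,2]>165)&(C[...,2]>26)&(C[...,2]<34)&(abs(H[...,1])<28)&(abs(H[...,0]+118)<25);print(w.sum(),H[w].mean(0),H[w].min(0),H[w].max(0))
E
```

```text
time: 7.48
eef_pos: [508.4, 95.7, -19.7]
eef_rot: [3.142, -0.0, 2.951]
contact_force: [-1.8, -0.7, 1.0]
width: -0.006
finger_force: 0.6
time: 7.73
eef_pos: [508.4, 95.7, -19.8]
eef_rot: [3.142, -0.002, 2.951]
contact_force: [-7.3, 2.3, 5.0]
width: 0.002
finger_force: 3.6
[-116.77736847    0.2854945 ] [-7.34955976  2.30414195  4.96678613]
73 [-101.62602002    0.1700159 ] [-106.94199568  -25.67166211] [-97.76518759  22.07401422]
```

Force rose to 7 N with the finger stalled, so the board is against the stop. I'll back off, rise, and come in beside the wing with the tip at z≈92 (TCP z≈55).

```bash
python3 -m jog '{"offset":[[0.5,0,0],[0,0,0],[0,0,-1],[0,0,-0.87],[0,0,0],[0,0,0]],"dr":[[0,0,0],[0,0,0],[0,0,0],[0,0,0],[0,0,0],[0,0,0]],"fingers":[0,0,0,0,0,0]}'
python3 -m jog '{"offset":[[-0.75,0.18,0],[-0.75,0.18,0],[-0.75,0.18,0],[-0.65,0.14,0],[0,0,0],[0,0,0]],"dr":[[0,0,0],[0,0,0],[0,0,0],[0,0,0],[0,0,0],[0,0,0]],"fingers":[0,0,0,0,0,0]}'
python3 - <<'E'
from h import *
s=bot.read_state();e=s['eef_pos']
a=-.193;A=np.array([[np.cos(a),np.sin(a)],[-np.sin(a),np.cos(a)]]);h=A@(e[:2]-[623,73]);print(h,e,s['contact_force'],np.hypot(*h),np.arctan2(h[1],h[0]))
p,d=viewer.camera("scene");K,M=T("scene");C=cloud(d,K,M);H=(C[...,:2]-[623,73])@A.T
g=cv2.resize(p[200:400,240:460,::-1],None,fx=3.4,fy=3);cv2.imwrite("pics/s7.png",g)
hs=cv2.cvtColor(p,cv2.COLOR_RGB2HSV)
w=(hs[...,1]<60)&(hs[...,2]>165)&(C[...,2]>26)&(C[...,2]<34)&(abs(H[...,1])<28)&(abs(H[...,0]+118)<25);print(w.sum(),H[w].mean(0))
E
```

```text
time: 8.28
eef_pos: [491.8, 99.3, 56.9]
eef_rot: [3.141, 0.004, 2.951]
contact_force: [0.4, 0.2, -0.9]
width: -0.0
finger_force: 0.0
time: 8.78
eef_pos: [609.5, 103.8, 53.4]
eef_rot: [-3.141, -0.002, 2.951]
contact_force: [-0.4, 0.5, -0.9]
width: 0.002
finger_force: 0.0
[-19.15258876  27.62510129] [609.50161916 103.78573683  53.37664296] [-0.39496044  0.49285611 -0.87799945] 33.61499482843456 2.177014071147225
45 [-102.19648578   10.06455301]
```

View pics/s7.png

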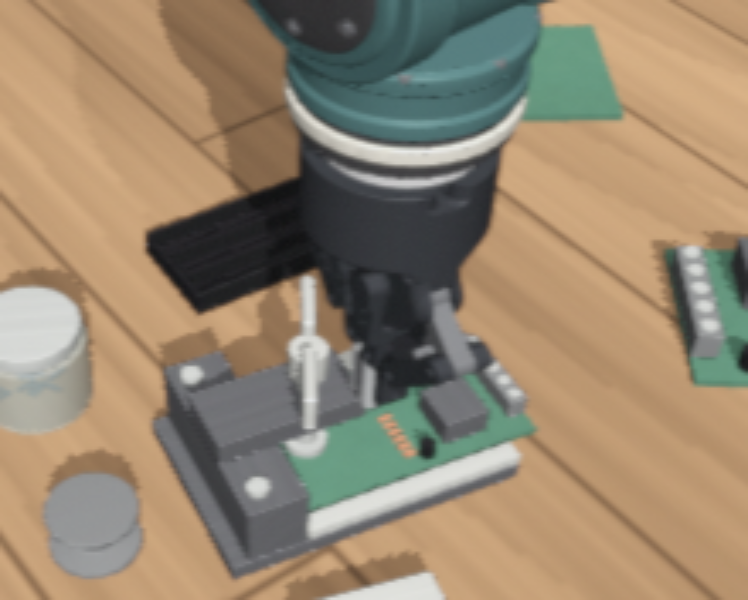

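The board is now home against the block. The fingertips (368,400) stand beside the front wing (312,395) on its counter-clockwise side. Next I work out the orbit rows.

```bash
python3 -c "
import numpy as np
t=2.18-np.arange(0,34)*.196;r=34
P=np.c_[-r*np.cos(t),r*np.sin(t)]/40
for i,x in enumerate(np.diff(P,axis=0).round(2)): print(i,round(t[i+1],2),x)"
```

```text
0 1.98 [-0.15  0.08]
1 1.79 [-0.16  0.05]
2 1.59 [-0.17  0.02]
3 1.4 [-0.17 -0.01]
4 1.2 [-0.16 -0.04]
5 1.0 [-0.15 -0.08]
6 0.81 [-0.13 -0.1 ]
7 0.61 [-0.11 -0.13]
8 0.42 [-0.08 -0.14]
9 0.22 [-0.05 -0.16]
10 0.02 [-0.02 -0.17]
11 -0.17 [ 0.01 -0.17]
12 -0.37 [ 0.04 -0.16]
13 -0.56 [ 0.07 -0.15]
14 -0.76 [ 0.1  -0.13]
15 -0.96 [ 0.13 -0.11]
16 -1.15 [ 0.14 -0.08]
17 -1.35 [ 0.16 -0.05]
18 -1.54 [ 0.17 -0.02]
19 -1.74 [0.17 0.01]
20 -1.94 [0.16 0.04]
21 -2.13 [0.15 0.07]
22 -2.33 [0.13 0.1 ]
23 -2.52 [0.11 0.13]
24 -2.72 [0.08 0.14]
25 -2.92 [0.05 0.16]
26 -3.11 [0.02 0.16]
27 -3.31 [-0.01  0.17]
28 -3.5 [-0.04  0.16]
29 -3.7 [-0.07  0.15]
30 -3.9 [-0.1   0.13]
31 -4.09 [-0.13  0.11]
32 -4.29 [-0.14  0.08]
```

```bash
python3 -m jog '{"offset":[[-0.15,0.08,0],[-0.16,0.05,0],[-0.17,0.02,0],[-0.17,-0.01,0],[-0.16,-0.04,0],[-0.15,-0.08,0],[-0.13,-0.1,0],[0,0,0],[0,0,0]],"dr":[[0,0,0],[0,0,0],[0,0,0],[0,0,0],[0,0,0],[0,0,0],[0,0,0],[0,0,0],[0,0,0]],"fingers":[0,0,0,0,0,0,0,0,0]}'
python3 - <<'E'
from h import *
s=bot.read_state();e=s['eef_pos']
a=-.193;A=np.array([[np.cos(a),np.sin(a)],[-np.sin(a),np.cos(a)]]);h=A@(e[:2]-[623,73]);print(h,e,s['contact_force'],np.hypot(*h),np.arctan2(h[1],h[0]))
p,d=viewer.camera("scene");g=p[210:390,250:430,::-1];g=cv2.resize(g,None,fx=2.2,fy=3)
t,d=viewer.camera("top");g2=cv2.resize(t[170:290,180:280,::-1],(396,540));cv2.imwrite("pics/s8.png",np.hstack([g,g2]))
E
```

```text
time: 9.58
eef_pos: [651.6, 92.0, 55.2]
eef_rot: [-3.141, 0.0, 2.95]
contact_force: [-0.3, 0.1, -0.6]
width: 0.003
finger_force: 0.0
[24.42395783 24.12310204] [651.59739283  91.99060009  55.1501286 ] [-0.34179937  0.14873333 -0.58132782] 34.328614426582774 0.7792010437018192
```

View pics/s8.png

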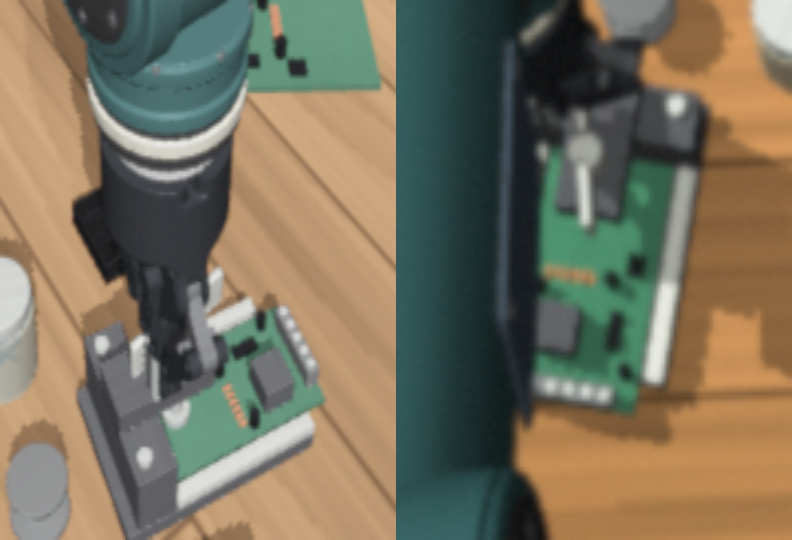

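The wing turned about 0.9 rad: in the top view the near lobe now points almost straight to the robot, from (583,150) to (587,225). The board is still home. Continuing the stroke round.

```bash
python3 -m jog '{"offset":[[-0.11,-0.13,0],[-0.08,-0.14,0],[-0.05,-0.16,0],[-0.02,-0.17,0],[0.01,-0.17,0],[0.04,-0.16,0],[0.07,-0.15,0],[0,0,0],[0,0,0]],"dr":[[0,0,0],[0,0,0],[0,0,0],[0,0,0],[0,0,0],[0,0,0],[0,0,0],[0,0,0],[0,0,0]],"fingers":[0,0,0,0,0,0,0,0,0]}'
python3 -m jog '{"offset":[[0.1,-0.13,0],[0.13,-0.11,0],[0.14,-0.08,0],[0.16,-0.05,0],[0.17,-0.02,0],[0.17,0.01,0],[0.16,0.04,0],[0.15,0.07,0],[0,0,0],[0,0,0]],"dr":[[0,0,0],[0,0,0],[0,0,0],[0,0,0],[0,0,0],[0,0,0],[0,0,0],[0,0,0],[0,0,0],[0,0,0]],"fingers":[0,0,0,0,0,0,0,0,0,0]}'
cat > ck.py <<'E'
from h import *
s=bot.read_state();e=s['eef_pos']
a=-.193;A=np.array([[np.cos(a),np.sin(a)],[-np.sin(a),np.cos(a)]]);h=A@(e[:2]-[623,73]);print(h,e,s['contact_force'],np.hypot(*h),np.arctan2(h[1],h[0]))
for n in("top","scene"):
    p,d=viewer.camera(n);C=cloud(d,*T(n));H=(C[...,:2]-[623,73])@A.T;hs=cv2.cvtColor(p,cv2.COLOR_RGB2HSV)
    m=(hs[...,1]<60)&(hs[...,2]>130)&(C[...,2]>88)&(C[...,2]<120)&(np.hypot(H[...,0],H[...,1])<46)
    q=H[m];far=q[np.hypot(*q.T)>16];print(n,m.sum(),len(far),(np.arctan2(far[:,1],far[:,0])[::max(1,len(far)//12)]).round(2),'z',C[m][:,2].mean() if m.any() else 0)
E
python3 ck.py
```

```text
time: 10.43
eef_pos: [648.2, 48.6, 55.3]
eef_rot: [-3.141, -0.0, 2.95]
contact_force: [-1.0, 0.2, -0.5]
width: -0.003
finger_force: 0.0
time: 11.27
eef_pos: [599.7, 47.9, 55.2]
eef_rot: [3.142, -0.0, 2.951]
contact_force: [-0.1, 0.4, -0.6]
width: -0.001
finger_force: 0.0
[-18.01900763 -29.14108507] [599.72616872  47.85608915  55.22098181] [-0.13139121  0.41601565 -0.56229178] 34.26204131478004 -2.1245898302618516
top 0 0 [] z 0
scene 477 297 [-1.87 -1.98 -2.78 -2.83 -2.74 -2.82 -2.87  0.28  0.45  0.42  0.44  0.46
  0.47] z 99.2230904085591
```

```bash
python3 -m jog '{"offset":[[0.13,0.1,0],[0.11,0.13,0],[0.08,0.14,0],[0.05,0.16,0],[0.02,0.16,0],[-0.01,0.17,0],[-0.04,0.16,0],[0,0,0],[0,0,0]],"dr":[[0,0,0],[0,0,0],[0,0,0],[0,0,0],[0,0,0],[0,0,0],[0,0,0],[0,0,0],[0,0,0]],"fingers":[0,0,0,0,0,0,0,0,0]}'
python3 -m jog '{"offset":[[-0.04,0.08,0],[-0.04,0.07,0],[0,0,0],[0,0,0]],"dr":[[0,0,0],[0,0,0],[0,0,0],[0,0,0]],"fingers":[0,0,0,0]}'
python3 ck.py
```

```text
time: 12.12
eef_pos: [594.8, 90.6, 55.1]
eef_rot: [3.141, -0.0, 2.952]
contact_force: [-0.2, -1.4, 0.8]
width: -0.002
finger_force: 0.0
time: 12.45
eef_pos: [599.0, 95.4, 55.1]
eef_rot: [3.141, 0.0, 2.951]
contact_force: [-0.6, -0.0, -0.1]
width: -0.004
finger_force: 0.0
[-27.83234573  17.37935689] [599.01784185  95.39503527  55.13620228] [-0.63651265 -0.04522932 -0.09310506] 32.812825456059265 2.583403195264732
top 41 30 [-0.94 -0.98 -0.98 -1.03 -0.93 -0.96 -1.02 -1.05 -0.95 -1.04 -1.03 -1.04
 -1.1  -1.09 -1.07] z 105.05504209438514
scene 500 298 [-1.01 -1.02 -1.02 -0.9  -0.91 -0.87  2.24  2.25  2.17  2.02  2.04  2.02
  2.05] z 98.32896659018277
```

```bash
python3 -m jog '{"offset":[[-0.05,0.07,0],[-0.05,0.06,0],[-0.06,0.06,0],[0,0,0],[0,0,0]],"dr":[[0,0,0],[0,0,0],[0,0,0],[0,0,0],[0,0,0]],"fingers":[0,0,0,0,0]}'
python3 -m jog '{"offset":[[-0.06,0.05,0],[0,0,0],[0,0,0]],"dr":[[0,0,0],[0,0,0],[0,0,0]],"fingers":[0,0,0]}'
python3 ck.py
```

```text
time: 12.97
eef_pos: [606.8, 101.8, 55.1]
eef_rot: [3.141, 0.0, 2.951]
contact_force: [-1.5, 0.2, 0.6]
width: 0.002
finger_force: 0.0
time: 13.22
eef_pos: [609.4, 103.2, 55.1]
eef_rot: [3.142, 0.0, 2.951]
contact_force: [-1.0, 0.1, 0.4]
width: 0.002
finger_force: 0.1
[-19.12179314  27.02337597] [609.41642965 103.18927688  55.14446969] [-1.01619631  0.0884128   0.44898418] 33.10446830555299 2.1866060612768496
top 20 20 [-1.29 -1.27 -1.32 -1.32 -1.31 -1.33 -1.31 -1.36 -1.35 -1.41 -1.38 -1.35
 -1.39 -1.35 -1.37 -1.39 -1.35 -1.46  2.39  2.42] z 103.89715661325036
scene 421 256 [-1.37 -1.24 -1.28 -1.24 -1.14  1.9   1.63  1.6   1.82  1.67  1.64  1.69
  1.79] z 98.69221692984858
```

```bash
python3 -m jog '{"offset":[[-0.07,0.03,0],[0,0,0],[0,0,0]],"dr":[[0,0,0],[0,0,0],[0,0,0]],"fingers":[0,0,0]}'
python3 -m jog '{"offset":[[-0.05,0.02,0],[0,0,0],[0,0,0]],"dr":[[0,0,0],[0,0,0],[0,0,0]],"fingers":[0,0,0]}'
python3 -m jog '{"offset":[[-0.04,0.01,0],[0,0,0],[0,0,0]],"dr":[[0,0,0],[0,0,0],[0,0,0]],"fingers":[0,0,0]}'
python3 ck.py
```

```text
time: 13.57
eef_pos: [612.4, 103.8, 55.2]
eef_rot: [3.142, 0.0, 2.951]
contact_force: [0.3, -0.1, 0.0]
width: -0.001
finger_force: 0.1
time: 13.82
eef_pos: [614.5, 104.2, 55.1]
eef_rot: [3.142, 0.0, 2.951]
contact_force: [0.3, -0.2, -0.7]
width: 0.002
finger_force: 0.2
time: 14.07
eef_pos: [616.1, 104.3, 55.2]
eef_rot: [3.142, 0.0, 2.951]
contact_force: [0.2, -0.6, 0.2]
width: -0.001
finger_force: 0.3
[-12.75690731  29.35196902] [616.10977376 104.25382459  55.16565644] [ 0.17041512 -0.57794241  0.20714136] 32.004324229066825 1.980785599453953
top 29 29 [-1.49 -1.5  -1.42 -1.47 -1.59 -1.55 -1.57 -1.56 -1.53 -1.62 -1.59 -1.58
 -1.56  2.25  2.35] z 104.48303690343121
scene 394 239 [-1.51 -1.44 -1.44 -1.4  -1.39  1.68  1.35  1.69  1.51  1.46  1.73  1.46
  1.53] z 98.77148908075634
```

```bash
python3 -m jog '{"offset":[[-0.04,0,0],[0,0,0],[0,0,0]],"dr":[[0,0,0],[0,0,0],[0,0,0]],"fingers":[0,0,0]}'
python3 -m jog '{"offset":[[-0.03,0,0],[0,0,0],[0,0,0]],"dr":[[0,0,0],[0,0,0],[0,0,0]],"fingers":[0,0,0]}'
python3 -m jog '{"offset":[[-0.02,0,0],[0,0,0],[0,0,0]],"dr":[[0,0,0],[0,0,0],[0,0,0]],"fingers":[0,0,0]}'
```

```text
time: 14.42
eef_pos: [617.4, 104.1, 55.2]
eef_rot: [3.141, -0.0, 2.951]
contact_force: [-2.3, 1.8, 1.3]
width: -0.001
finger_force: 1.4
time: 14.67
eef_pos: [618.0, 104.0, 55.1]
eef_rot: [3.141, -0.001, 2.951]
contact_force: [-6.7, 2.1, 3.1]
width: 0.001
finger_force: 3.6
time: 14.92
eef_pos: [618.4, 104.0, 55.1]
eef_rot: [3.141, -0.002, 2.951]
contact_force: [-8.8, 3.1, 5.3]
width: 0.002
finger_force: 4.9
```

The wing has hit its firm stop (9 N). Backing off straight, then up, and checking.

```bash
python3 -m jog '{"offset":[[0.1,0,0],[0.5,0,0],[0.9,0,0],[0.9,0,0],[0,0,-1],[0,0,-1],[0.9,0,-0.3],[0,0,0],[0,0,0],[0,0,0]],"dr":[[0,0,0],[0,0,0],[0,0,0],[0,0,0],[0,0,0],[0,0,0],[0,0,0],[0,0,0],[0,0,0],[0,0,0]],"fingers":[0,0,0,0,0,0,0,0,0,0]}'
python3 ck.py; python3 - <<'E'
from h import *
p,d=viewer.camera("scene");g=cv2.resize(p[210:390,250:430,::-1],(396,540))
t,d=viewer.camera("top");g2=cv2.resize(t[150:285,145:325,::-1],(400,540));cv2.imwrite("pics/s9.png",np.hstack([g,g2]))
E
```

```text
time: 15.75
eef_pos: [490.5, 128.5, 147.3]
eef_rot: [3.141, 0.001, 2.951]
contact_force: [-0.1, -0.0, 0.3]
width: -0.002
finger_force: 0.0
[-140.73731439   29.09467056] [490.45619726 128.54846416 147.27513001] [-0.13192362 -0.02254207  0.34149529] 143.7132266541794 2.937734083782035
top 130 62 [ 1.53  1.56  1.52  1.43  1.62  1.57  1.65 -1.45 -1.64 -1.53 -1.66 -1.6
 -1.6 ] z 102.35364533978348
scene 340 191 [-1.5  -1.59 -1.41 -1.44 -1.39 -1.36  1.55  1.34  1.58  1.53  1.48  1.47
  1.47] z 98.55430582693006
```

View pics/s9.png

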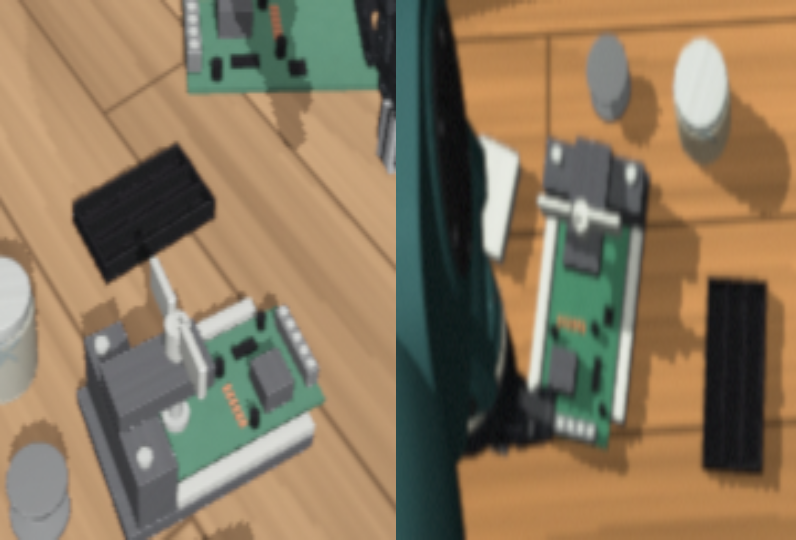

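The wings lie across the board (top view, (540,200) to (620,218)) and measure ±1.57 in the holder frame. The board is home, the bystanders haven't moved, and the arm is clear.

```bash
python3 -c "
from station import bot
print(bot.hand_in())"
```

```text
the job is handed in; nothing more can be done
None
```

The job is handed in at about 16 s: the board is pushed home against the stop, the wing screw is turned clockwise to its firm stop with its wings across the board, nothing was gripped, and the bystanders in view hadn't moved; the verdict wasn't shown.

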